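Pin a board dolly's side stand, snap it down and hold the dolly upright

ROBOT

A 7-joint arm with a two-finger parallel gripper is mounted at the origin on a cart in front of the work surface, level with it; the furniture and walls round the work are solid. World frame = base frame: x ahead of the robot, y to its left, z up, the work surface at z = 0. Lengths are in m, angles in degrees, forces in N, time in s.
With the tool pointing down it reaches from about 0.425 to 0.875 m from the base axis. Payload 4.7 kg.
Tool frame: the origin (TCP) lies between the finger pads, 19 mm behind the fingertips; this is the grasp point; z points along the fingers, y is the line along which they close (so a half turn about z gives the same grasp; the last joint's range is limited). The gripper opens to 87 mm and grips with 3 to 60 N. Pads are 19 mm wide; open, the fingers measure 117 mm over their backs; the gripper's body (75 mm by 190 mm) begins 51 mm behind the grasp point.
Start: joints at [63.891, 18.392, -4.016, 83.108, 1.295, 78.541, -3.26], TCP at [0.294, -0.58, 0.241] pointing down, gripper open.
Joint ranges: [-163.93, 163.93], [-17.29, 119.83], [-79.2, 71.16], [3.27, 140.29], [-89.18, 269.18], [5.43, 117.66], [-154.24, 154.24]. Speed limits (degrees/s): [147.25, 147.25, 180, 180, 180, 180, 180].

INTERFACE

Orientations are given as [roll, pitch, yaw] about the fixed x, y, z axes, in that order (R = Rz(yaw) Ry(pitch) Rx(roll)).
In Python, from cell import sensors, vision, workorder gives the robot as it stands.
- The arm moves only by the tool drive_tool, never from a script. Its argument "moves" is a list of rows, each an object of numbers: "x", "y", "z": the shift along the tool's x, y, z in mm; "rx", "ry", "rz": the turn, a rotation vector about the tool's x, y, z in rad; "fingers": the closure, from -1 (fully open) to 1 (shut). In form: [{"x": .., "y": .., "z": .., "rx": .., "ry": .., "rz": .., "fingers": ..}, ...]. A call has 1 to 20 rows; each row is the pose to reach, as a shift and turn from the pose commanded when the call began, along the tool's axes at that moment; what a row does not reach only later rows make up. A row lasts 1/8 s, in which the tool goes at most 62.5 mm and 10.7 degrees, less where a joint would pass 70% of its speed; a pose out of reach is approached as far as the arm can. A call with a gripper value outside its range is refused whole. The fingers move at their own pace and stop on an object; "force" is the grip in N (left out, the last holds). Time passes only in rows, so rows that repeat a pose let the fingers close. It gives the time, the measured TCP pose, the force, the opening and the grip force at its end, in the units of the state.
- sensors.get_obs(): the state, without advancing time (a new reading comes with each control period).
- vision.read_camera(name): name is "scene" or "top" or "wrist"; returns a dict with "image" (384x512x3 uint8, red, green, blue), "fx", "fy", "cx", "cy" (pixels), "R" (3x3) and "t" (3): a world point X has camera coordinates R X + t. Camera axes: x right, y down, z forward; pixel columns grow to the right and rows downward; lengths in m; the calibration is good to about 2 mm. A picture is of the moment at which its call begins. There is no depth.
- workorder.sign_off(): hands the job in; it is judged then, once.
The state is a dict: "time_s": time; "qpos": joint angles; "joint_velocities": joint speeds; "effort": joint torques, N m; "tool_pos": TCP position; "tool_rot": TCP orientation; "force": force on the tool from outside, world axes, zero at the start; "wrist_torque": the same for the moment, N m; "grip_width": finger opening in m; "grasp_force": force on a finger pad.
Only numpy, scipy, OpenCV 4.12 (cv2) and the standard library are available. Lean on these libraries where they do the work, as an engineer would, in place of code of your own. Each camera call takes 0.05 s, during which the arm holds its last target. There are 200 camera calls.

TASK

The board dolly is lying on its side, its side stand folded and the stand's headed hinge pin only started in the fork. Push the pin in until its head seats, then swing the stand down past centre to its stop, and then raise the dolly onto its two wheels by the black grip on its hoop. Finish still gripping it there, bolt upright and still, both wheels on the worktop and not leaning on its stand or anything else, so that I can put the clip on the pin; leave the tools around it alone.

Things in the scene. Friction and masses are not known exactly. Their poses are not given: they have to be found in the camera images.
- dolly: board dolly, 0.8 to 1.1 kg, 294 long, 225 tall: two black wheels in line (dia 84, 24 wide, rounded tread), aluminium channel above (44 wide, z 92 to 126), blue tube hoop at its side. Origin on the ground between the wheels as it stands; x along the channel, y to the hoop and stand side, z up as it stands. It starts flat on its -y side, 22 below the origin: y up, z level from wheels to hoop (mm)
- grip (a point): centre of the black rubber grip on the hoop's top tube, (0, 30, 215) mm in the dolly's frame: round sleeve of diameter 20, 100 long along the dolly's x; it turns between lightly closed fingers (10 N) while the dolly is raised. The hoop is open for 80 mm beside it. Lying, it is 52 mm above the worktop, nothing beneath
- pin_head (a point): centre of the outer face of the brass pin head (diameter 18, 5 thick), on the stand's hinge axis, (25, 59 + out, 100) mm in the dolly's frame. Lying, it looks up and the pin goes straight down. The stand's coil spring (diameter 12, y 60 to 72) passes 20 mm from its axis on the hoop's side, along the dolly's x: keep 14 mm clear of it
- hinge_pin (a joint): how far the pin still stands out of the fork, m: 0.021 to 0.025 at the start, 0 when its head is seated on the fork's outer cheek. It slides with a firm friction of about 4 N and stays where it is left
- stand_pivot (a point): point on the stand's hinge axis in the middle of the fork, (25, 44, 100) mm in the dolly's frame; the axis runs along the dolly's y. On its wheels alone the dolly does not balance but tips over to the stand's side, its centre of mass being at about (3, 27, 111) mm; let go with the stand down it leans about 7 degrees on the stand
- side_stand (a joint): angle of the stand, rad: 0 folded (pointing to -x of the dolly, 8 degrees towards +z), 1.885 down at its stop (pointing to -z, 10 degrees past it towards +x). It grows as the foot swings from -x over to -z, the wheels' side. A spring pulls it to the nearer end; dead centre is at about 0.94. Swinging it takes up to 3 N at the foot
- stand_foot (a point): centre of the black rubber foot (diameter 16) of the side stand: a round steel leg of diameter 12 running from the fork out to the foot, 80 mm from the hinge axis, at y = 96 mm in the dolly's frame (118 mm above the worktop while it lies). 65 mm from the axis the leg's centre is at y = 83 mm. Standing upright, the foot hangs about 13 mm clear of the worktop
- front_wheel_foot (a point): lowest point of the front wheel when the dolly stands, at (105, 0, 0) mm in the dolly's frame
- rear_wheel_foot (a point): lowest point of the rear wheel when the dolly stands, at (-105, 0, 0) mm in the dolly's frame
- tape_measure: yellow tape measure, 37 x 103 x 64 mm, to be left alone; origin in the middle of its underside
- spanner: steel combination spanner, 27 x 167 x 7 mm, to be left alone; origin in the middle of its underside
- screwdriver: screwdriver with red handle, 30 x 220 x 26 mm, to be left alone; origin in the middle of its underside
- hinge_boring_bit: steel boring bit standing on its cutter, 35 x 34 x 57 mm, to be left alone; origin in the middle of its underside

How it is judged (in metres and radians):
On the way, in this order (a step that is already met when the one before it is completed fails the run):
1. the hinge pin is pushed in until its head seats, the stand still folded (value of joint hinge_pin below 0.002 m and value of joint side_stand below 0.4 rad), for 0.2 s.
2. the stand is swung down to its stop while the dolly still lies on its side (value of joint side_stand above 1.75 rad and angle between dolly's own z axis and vertical above 1.2 rad), for 0.2 s.
At the end, for the whole second after the job is handed in: Fingers closed on the black grip with over 2 N, tool point within 60 mm along it and 30 mm of its axis; dolly still, upright within 4 degrees, both wheels within 6 mm of the worktop, foot of the stand clear of it, stand at its stop, pin seated within 2 mm, no tool touching the dolly (angle between dolly's own z axis and vertical below 0.07 rad and height (world z) of each of front_wheel_foot, rear_wheel_foot below 0.006 m and contact force between the fingers and dolly above 2 N and height (world z) of stand_foot above 0.011 m and linear speed of dolly below 0.02 m/s and angular speed of dolly below 0.1 rad/s and value of joint hinge_pin below 0.002 m and value of joint side_stand above 1.75 rad and contact force between dolly and tape_measure below 0.2 N and contact force between dolly and spanner below 0.2 N and contact force between dolly and screwdriver below 0.2 N and contact force between dolly and hinge_boring_bit below 0.2 N and x of the grasp point in the frame of grip between -0.06 and 0.06 m and y of the grasp point in the frame of grip between -0.022 and 0.022 m and z of the grasp point in the frame of grip between -0.03 and 0.03 m); the arm keeps its last pose, push and grip.
It fails at once if a tool lying around is pushed more than 3 cm (distance of any of tape_measure, spanner, screwdriver, hinge_boring_bit from where it was at the start of the episode above 0.03 m).
It also fails if it takes over 69 s, if anything falls off the work surface, if the arm or the gripper's body presses on something with over 40 N, if the wrist force passes 120 N, or if a joint passes its speed limit or range.

## Working session

There is one attempt and no reset: what is moved stays moved. The work goes in short steps, Python scripts to look and compute and a tool call to move; the robot and the scene stay as the last step left them, time stands still between calls to the robot, and variables do not carry over. Pictures are saved under pics/ and viewed, at most 10 in all, crops included, and the job is handed in when it is done.

Besides the shell and the picture viewer there is one more tool, called after ">>>" as name(argument=value, ...), one argument or row to a line, values as JSON. drive_tool: Moves the arm, as the interface text tells. Its arguments: {"type":"object","properties":{"moves":{"type":"array"},"force":{"type":"number"}},"required":["moves"]}

```bash
mkdir -p pics; ls; python3 - <<'E'
from cell import sensors, vision
import cv2,numpy as np
o=sensors.get_obs(); print({k:np.round(v,3).tolist() for k,v in o.items()})
for n in ["scene","top"]:
    c=vision.read_camera(n); cv2.imwrite(f"pics/{n}0.png",cv2.resize(c["image"][:,:,::-1],(800,600),interpolation=cv2.INTER_CUBIC))
    print(n,c["fx"],c["fy"],c["cx"],c["cy"],np.round(c["R"],4).tolist(),np.round(c["t"],4).tolist())
E
```

```text
pics
{'time_s': 0.0, 'qpos': [63.892, 18.439, -4.014, 83.177, 1.295, 78.539, -3.261], 'joint_velocities': [0.027, 0.011, -0.002, 0.094, 0.043, -0.008, -0.039], 'effort': [-0.001, -49.129, -0.404, -31.253, -0.064, 0.044, 0.0], 'tool_pos': [0.294, -0.579, 0.24], 'tool_rot': [-179.89, 0.006, 26.916], 'force': [0.589, 0.442, -0.114], 'wrist_torque': [0.077, -0.055, 0.017], 'grasp_force': 0.0, 'grip_width': 0.087}
scene 475.4633578240627 475.4633578240627 257.92689916011665 194.54983349735915 [[-0.8777, -0.4789, -0.0173], [-0.2737, 0.5307, -0.8021], [0.3933, -0.6993, -0.5969]] [0.4394, 0.3179, 1.0477]
top 377.50516792881854 377.50516792881854 254.57138642201667 195.28660484129048 [[0.0201, -0.9997, -0.0105], [-0.994, -0.0188, -0.1075], [0.1072, 0.0126, -0.9942]] [-0.1586, 0.5458, 1.179]
```

View pics/top0.png

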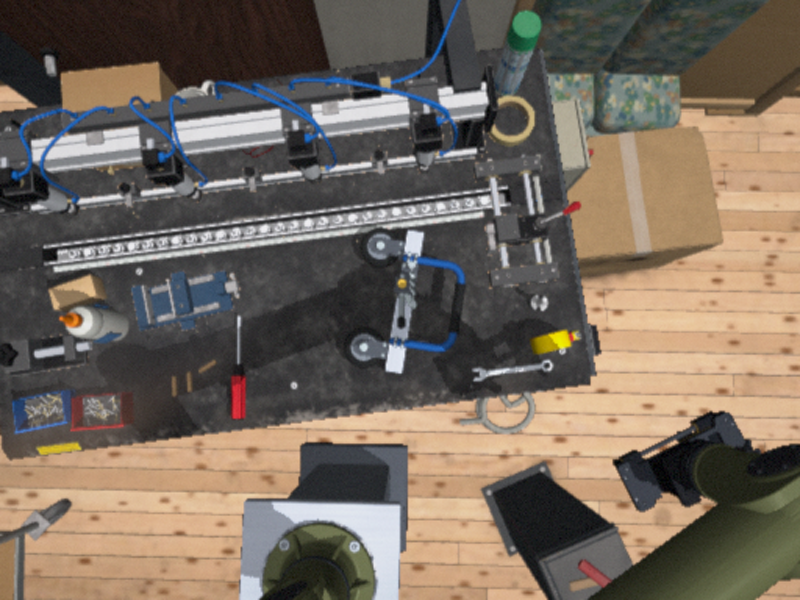

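View pics/scene0.png

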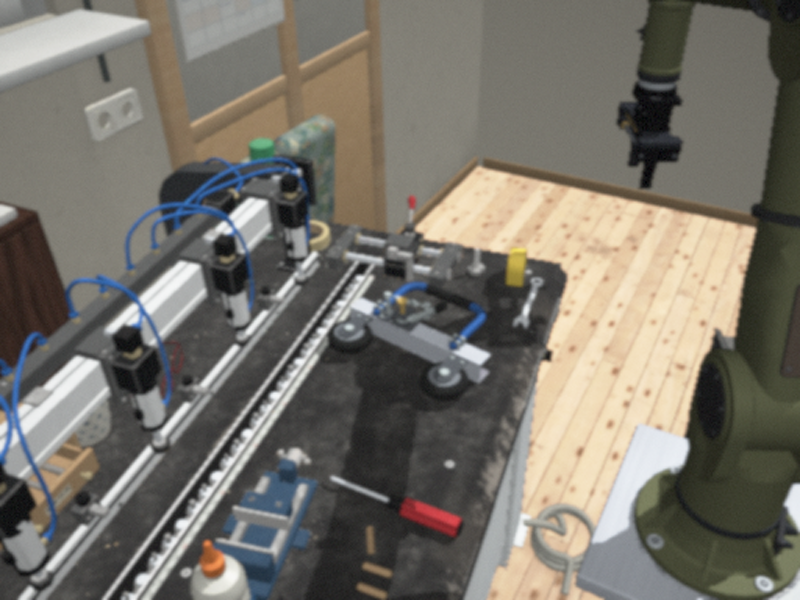

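The top view shows the dolly lying with its wheels to the left: hubs at (381,245) and (366,347), brass pin at (402,283), grip at (459,298). The spanner and tape are to its lower right. In the scene view the hubs are at (351,333) and (445,376), and the pin at (400,302). Next I fit the planar pose.

```bash
cat > h.py <<'E'
import numpy as np,cv2
from cell import sensors, vision
from scipy.optimize import least_squares
def proj(c,X):
    p=np.atleast_2d(X)@np.array(c["R"]).T+c["t"]; return np.c_[c["fx"]*p[:,0]/p[:,2]+c["cx"],c["fy"]*p[:,1]/p[:,2]+c["cy"]]
def d2w(q,P):  # lying dolly: q=(x,y,psi) ; dolly x->(c,s,0), y->up, z->(s,-c,0)
    P=np.atleast_2d(P)/1000.; c,s=np.cos(q[2]),np.sin(q[2])
    return np.c_[q[0]+P[:,0]*c+P[:,2]*s, q[1]+P[:,0]*s-P[:,2]*c, P[:,1]+.022]
E
python3 - <<'E'
from h import *
ct,cs=vision.read_camera("top"),vision.read_camera("scene")
k=512/800
P=np.array([[105,14,42],[-105,14,42],[25,82,100]],float)
uvt=np.array([[381,245],[366,347],[402,283]])*k; uvs=np.array([[351,333],[445,376],[400,302]])*k
gt=np.array([459,298])*k; 
def f(q): 
    P2=P.copy(); P2[:2,1]=q[3]; X=d2w(q,P2); return np.r_[(proj(ct,X)-uvt).ravel(),(proj(cs,X)-uvs).ravel(),(proj(ct,d2w(q,[0,30,215]))-gt).ravel(),(q[3]-14)/10]
r=least_squares(f,[.55,-.1,0,14]); q=r.x; print(q[:3],np.degrees(q[2]),q[3]); print(np.round(r.fun,1))
np.save("q.npy",q[:3])
for n,p in dict(grip=[0,30,215],pin=[25,82,100],foot=[25-79,96,111]).items(): print(n,d2w(q,p).round(4))
# overlay
pts=np.array([[105,14,42],[-105,14,42],[25,82,100],[25,59,100],[50,30,215],[-50,30,215],[25-79.2,96,111],[147,22,92],[147,22,126],[-147,22,92],[-147,22,126]],float)
out=[]
for c in (ct,cs):
    uv=proj(c,d2w(q,pts)); ctr=uv.mean(0); s=6 if c is ct else 5
    M=np.array([[s,0,200-0+0*s-s*ctr[0]],[0,s,300-s*ctr[1]]]); M[0,2]+=0
    im=cv2.warpAffine(c["image"][:,:,::-1].copy(),M,(400,600),flags=cv2.INTER_CUBIC) if c is ct else cv2.warpAffine(c["image"][:,:,::-1].copy(),M,(400,600),flags=cv2.INTER_CUBIC)
    for u in uv: cv2.circle(im,tuple(int(v) for v in M@[u[0],u[1],1]),3,(255,0,255),1)
    out.append(im)
cv2.imwrite("pics/ov1.png",np.hstack(out))
E
```

```text
[ 0.57195999 -0.05483526 -0.08678784] -4.972576951891088 6.10958197103224
[-1.5  0.1  0.8 -0.5  0.2 -1.5 -1.8  0.5  0.7 -0.6  0.6 -2.2 -0.6  3.
 -0.8]
grip [[ 0.5533 -0.269   0.052 ]]
pin [[ 0.5882 -0.1566  0.104 ]]
foot [[ 0.5085 -0.1607  0.118 ]]
```

View pics/ov1.png

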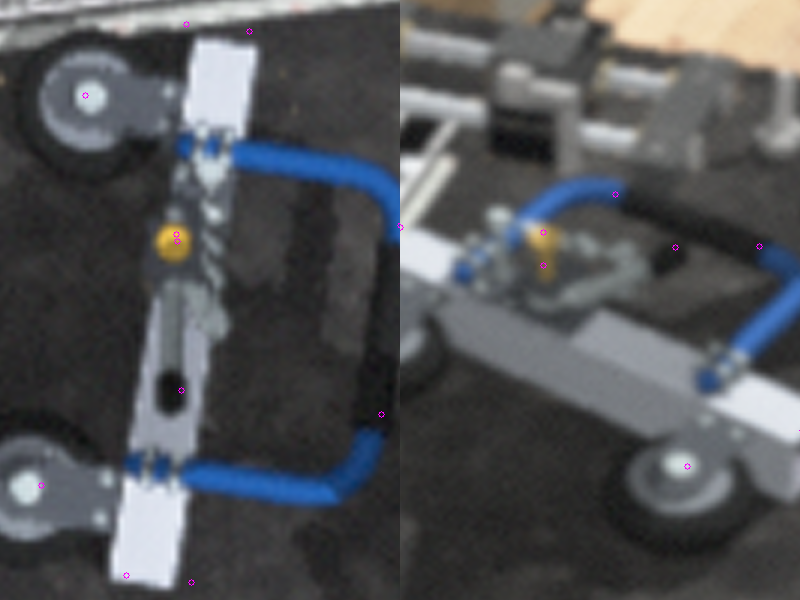

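The overlay shows the pin, foot, hubs and channel ends clearly, with about 3° of yaw error. I refit with the positions read from this crop.

```bash
cat > fit.py <<'E'
from h import *
q0=np.load("q.npy")
ct,cs=vision.read_camera("top"),vision.read_camera("scene")
pts=np.array([[105,14,42],[-105,14,42],[25,82,100],[25,59,100],[50,30,215],[-50,30,215],[25-79.2,96,111],[147,22,92],[147,22,126],[-147,22,92],[-147,22,126]],float)
mt=proj(ct,d2w(q0,pts)).mean(0); ms=proj(cs,d2w(q0,pts)).mean(0)
T=lambda l:(np.array(l,float)-[200,300])/6+mt
S=lambda l:(np.array(l,float)-[600,300])/5+ms
i_t=[0,1,2,6,7,8,9,10,5]; ut=T([(91,97),(26,488),(173,241),(171,388),(193,40),(257,46),(111,582),(174,590),(371,431)])
i_s=[1,2,6,4,5]; us=S([(681,465),(543,233),(665,262),(622,195),(768,250)])
def f(q):
    P=pts.copy(); P[:2,1]=q[3]; P[2,1]=q[4]; X=d2w(q,P)
    return np.r_[(proj(ct,X[i_t])-ut).ravel(),(proj(cs,X[i_s])-us).ravel(),(q[3]-14)/10,(q[4]-82)/4]
r=least_squares(f,[*q0,14,82],loss="soft_l1"); q=r.x
print(q,np.degrees(q[2])); print(np.round(r.fun,1)); np.save("q1.npy",q[:3])
for n,p in dict(grip=[0,30,215],pin=[25,82,100],foot=[25-79.2,96,111],wf=[105,0,0],wr=[-105,0,0]).items(): print(n,d2w(q,p).round(4))
E
python3 fit.py
```

```text
[ 5.73186898e-01 -5.24571737e-02 -1.29786389e-01  1.97202884e+01
  8.31835693e+01] -7.4362123160480476
[-0.4 -0.4  0.2 -0.5  0.  -0.1  0.   1.6 -0.  -1.5 -0.2 -1.  -0.3 -0.5
  0.  -0.2  0.  -0.4  0.2  0.3  0.7  0.3  2.3 -1.5  0.9  0.8 -0.2  1.
  0.6  0.3]
grip [[ 0.5454 -0.2656  0.052 ]]
pin [[ 0.585  -0.1549  0.104 ]]
foot [[ 0.5051 -0.1555  0.118 ]]
wf [[ 0.6773 -0.066   0.022 ]]
wr [[ 0.4691 -0.0389  0.022 ]]
```

```bash
cat >> h.py <<'E'
from scipy.spatial.transform import Rotation as Ro
def to(X,yaw,ref=None):
    "tool-down target(s) as shift mm/turn from current measured pose"
    o=sensors.get_obs(); p=np.array(o["tool_pos"]); R=Ro.from_euler("xyz",o["tool_rot"],degrees=True)
    if ref is not None: p=np.array(ref[:3]); R=Ro.from_euler("xyz",[180,0,ref[3]],degrees=True)
    for x,w in zip(np.atleast_2d(X),np.atleast_1d(yaw)):
        d=R.inv().apply(x-p)*1000; v=(R.inv()*Ro.from_euler("xyz",[180,0,w],degrees=True)).as_rotvec()
        print(d.round(1),v.round(3))
E
python3 - <<'E'
from h import *
q=np.load("q1.npy"); pin=d2w(q,[25,82,98])[0]; print(pin)
to([[*pin[:2],.24],[*pin[:2],.17]],[82.56,82.56])
E
```

```text
[ 0.58529325 -0.15286851  0.104     ]
[ 452.7 -248.5    1. ] [-0.001 -0.    -0.971]
[ 452.7 -248.5   71. ] [-0.001 -0.    -0.971]
```

>>> drive_tool(
  moves=[
    {"x":40,"y":-22,"z":0,"rz":-0.09,"fingers":1},
    {"x":85,"y":-46,"z":0,"rz":-0.18,"fingers":1},
    {"x":130,"y":-71,"z":0,"rz":-0.28,"fingers":1},
    {"x":175,"y":-96,"z":0,"rz":-0.38,"fingers":1},
    {"x":220,"y":-120,"z":0,"rz":-0.47,"fingers":1},
    {"x":265,"y":-145,"z":0,"rz":-0.57,"fingers":1},
    {"x":310,"y":-170,"z":0,"rz":-0.67,"fingers":1},
    {"x":355,"y":-195,"z":10,"rz":-0.76,"fingers":1},
    {"x":400,"y":-220,"z":20,"rz":-0.86,"fingers":1},
    {"x":435,"y":-240,"z":30,"rz":-0.94,"fingers":1},
    {"x":453,"y":-249,"z":35,"rz":-0.97,"fingers":1},
    {"x":453,"y":-249,"z":40,"rz":-0.97,"fingers":1},
    {"x":453,"y":-249,"z":40,"rz":-0.97,"fingers":1},
    {"x":453,"y":-249,"z":40,"rz":-0.97,"fingers":1},
  ],
  force=20,
)

```text
invalid input at $.moves[0]: expected keys x, y, z, rx, ry, rz, fingers
```

```bash
python3 - <<'E'
from h import *
o=sensors.get_obs(); print(o["tool_pos"],o["tool_rot"],o["qpos"],o["time_s"],o["grip_width"])
q=np.load("q1.npy"); c=vision.read_camera("wrist")
im=cv2.resize(c["image"][:,:,::-1],(800,600),interpolation=cv2.INTER_CUBIC); k=800/512
pts=[[25,82,100],[25,59,100],[-54.2,96,111],[105,20,42],[-105,20,42],[50,30,215],[-50,30,215],[147,22,126],[-147,22,126]]
for u in proj(c,d2w(q,pts)): cv2.circle(im,(int(u[0]*k),int(u[1]*k)),4,(255,0,255),1)
for u in proj(c,[np.array(o["tool_pos"])-[0,0,.019]]): print(u*k)
cv2.imwrite("pics/w1.png",im)
E
```

```text
[ 0.29417689 -0.57945931  0.24090253] [-1.79967428e+02  4.50485502e-03  2.69216979e+01] [63.88890841 18.40926928 -4.01635649 83.12890121  1.29607876 78.53962981
 -3.25912213] 0.3 0.0873125278670853
[394.42060769 371.6888344 ]
```

View pics/w1.png

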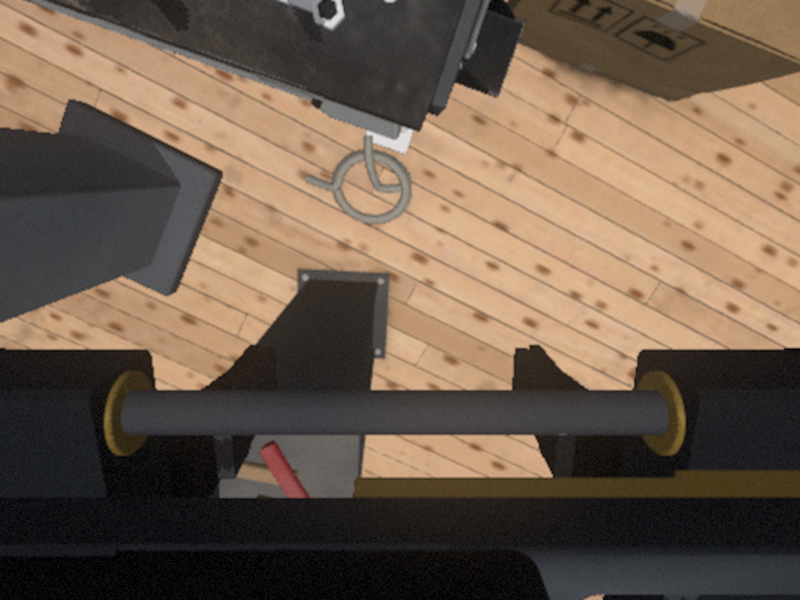

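The move was refused because every row needs all the keys. The wrist picture shows only the floor and table edge; the fingers span the lower part of the frame, so the camera sits on the tool's +x side. Resending.

>>> drive_tool(
  moves=[
    {"x":40,"y":-22,"z":0,"rx":0,"ry":0,"rz":-0.09,"fingers":1},
    {"x":85,"y":-46,"z":0,"rx":0,"ry":0,"rz":-0.18,"fingers":1},
    {"x":130,"y":-71,"z":0,"rx":0,"ry":0,"rz":-0.28,"fingers":1},
    {"x":175,"y":-96,"z":0,"rx":0,"ry":0,"rz":-0.38,"fingers":1},
    {"x":220,"y":-120,"z":0,"rx":0,"ry":0,"rz":-0.47,"fingers":1},
    {"x":265,"y":-145,"z":0,"rx":0,"ry":0,"rz":-0.57,"fingers":1},
    {"x":310,"y":-170,"z":0,"rx":0,"ry":0,"rz":-0.67,"fingers":1},
    {"x":355,"y":-195,"z":10,"rx":0,"ry":0,"rz":-0.76,"fingers":1},
    {"x":400,"y":-220,"z":20,"rx":0,"ry":0,"rz":-0.86,"fingers":1},
    {"x":435,"y":-240,"z":30,"rx":0,"ry":0,"rz":-0.94,"fingers":1},
    {"x":453,"y":-249,"z":35,"rx":0,"ry":0,"rz":-0.97,"fingers":1},
    {"x":453,"y":-249,"z":40,"rx":0,"ry":0,"rz":-0.97,"fingers":1},
    {"x":453,"y":-249,"z":40,"rx":0,"ry":0,"rz":-0.97,"fingers":1},
    {"x":453,"y":-249,"z":40,"rx":0,"ry":0,"rz":-0.97,"fingers":1},
  ],
  force=20,
)

```text
time_s: 2.1
tool_pos: [0.5848, -0.1548, 0.2015]
tool_rot: [180.0, 0.1, 82.3]
force: [0.6, -0.4, -0.0]
grip_width: 0.0004
grasp_force: 0.0
```

```bash
python3 - <<'E'
from h import *
o=sensors.get_obs(); print(o["tool_pos"],o["tool_rot"],o["qpos"],o["time_s"],o["grip_width"],o["force"])
q=np.load("q1.npy"); k=800/512
pts=[[25,82,100],[25,59,100],[-54.2,96,111],[105,20,42],[-105,20,42],[50,30,215],[-50,30,215],[147,22,126],[-147,22,126]]
c=vision.read_camera("wrist"); im=cv2.resize(c["image"][:,:,::-1],(500,375),interpolation=cv2.INTER_CUBIC);k=500/512
for u in proj(c,d2w(q,pts)): cv2.circle(im,(int(u[0]*k),int(u[1]*k)),4,(255,0,255),1)
c=vision.read_camera("scene"); m=proj(c,d2w(q,[[0,60,130]]))[0]; M=np.array([[4,0,150-4*m[0]],[0,4,187-4*m[1]]])
i2=cv2.warpAffine(c["image"][:,:,::-1].copy(),M,(300,375),flags=cv2.INTER_CUBIC)
cv2.imwrite("pics/w2.png",np.hstack([im,i2]))
E
```

```text
[ 0.58479248 -0.15484751  0.20154364] [1.79991022e+02 6.82405318e-02 8.22831685e+01] [ 35.22116988  16.20448828 -27.45954823  92.1932689    7.7847613
  73.4817915   -1.24061756] 2.1 0.00038778590078706714 [ 0.5501391  -0.39071569 -0.0248132 ]
```

View pics/w2.png

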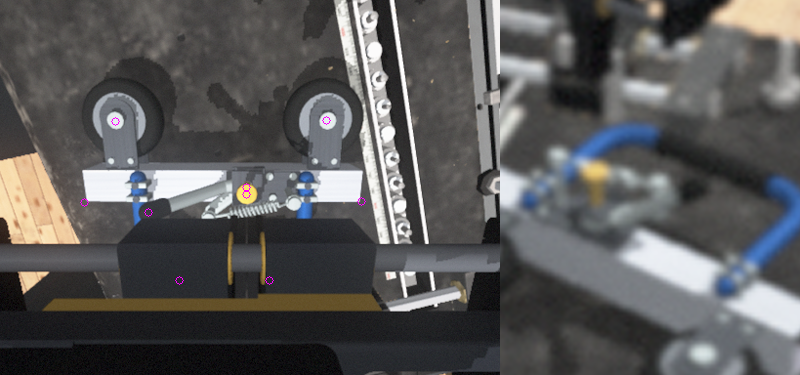

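The wrist overlay matches the hubs and channel ends within about 1–2 mm. The brass head is at (246,195), slightly below its marker, and the foot is at (153,210). I back-project the pin.

```bash
cat >> h.py <<'E'
def back(c,uv,z):
    R=np.array(c["R"]);C=-R.T@c["t"]; d=R.T@np.array([(uv[0]-c["cx"])/c["fx"],(uv[1]-c["cy"])/c["fy"],1]); return C+d*(z-C[2])/d[2]
E
python3 - <<'E'
from h import *
q=np.load("q1.npy"); c=vision.read_camera("wrist"); print(c["fx"],-np.array(c["R"]).T@c["t"])
im=c["image"].astype(int); m=(im[...,0]-im[...,2]>70)&(im[...,0]>130); m[:150]=0; m[225:]=0; m[:,:220]=0; m[:,290:]=0
v,u=np.nonzero(m); print(len(u),u.mean(),v.mean(),u.min(),u.max(),v.min(),v.max())
for z in (.081,.1,.104): print(z,back(c,(u.mean(),v.mean()),z),"pred",d2w(q,[25,59,100]))
print(proj(c,d2w(q,[[25,82,100],[25,59,100]])))
print("foot",back(c,(153*1.024,210*1.024),.118),"pred",d2w(q,[-54.2,96,111]))
E
```

```text
304.7668367840574 [ 0.59432372 -0.08314646  0.34468672]
346 252.10982658959537 199.15317919075144 242 262 189 209
0.081 [ 0.584046   -0.16080281  0.081     ] pred [[ 0.5850344  -0.15485169  0.081     ]]
0.1 [ 0.58478656 -0.15520727  0.1       ] pred [[ 0.5850344  -0.15485169  0.081     ]]
0.104 [ 0.58494247 -0.15402926  0.104     ] pred [[ 0.5850344  -0.15485169  0.081     ]]
[[252.35313124 200.08706331]
 [252.31904603 192.70862602]]
foot [ 0.50933321 -0.15282166  0.118     ] pred [[ 0.50507687 -0.15550892  0.118     ]]
```

>>> drive_tool(
  moves=[
    {"x":2,"y":0,"z":30,"rx":0,"ry":0,"rz":0,"fingers":1},
    {"x":2,"y":0,"z":60,"rx":0,"ry":0,"rz":0,"fingers":1},
    {"x":2,"y":0,"z":74,"rx":0,"ry":0,"rz":0,"fingers":1},
    {"x":2,"y":0,"z":80,"rx":0,"ry":0,"rz":0,"fingers":1},
    {"x":2,"y":0,"z":85,"rx":0,"ry":0,"rz":0,"fingers":1},
    {"x":2,"y":0,"z":90,"rx":0,"ry":0,"rz":0,"fingers":1},
    {"x":2,"y":0,"z":94,"rx":0,"ry":0,"rz":0,"fingers":1},
    {"x":2,"y":0,"z":97,"rx":0,"ry":0,"rz":0,"fingers":1},
    {"x":2,"y":0,"z":97,"rx":0,"ry":0,"rz":0,"fingers":1},
  ],
)

```text
time_s: 3.38
tool_pos: [0.5861, -0.1507, 0.104]
tool_rot: [179.9, 0.0, 82.5]
force: [-0.5, -0.3, 0.9]
grip_width: 0.0009
grasp_force: 0.5
```

>>> drive_tool(
  moves=[
    {"x":-2,"y":0,"z":2,"rx":0,"ry":0,"rz":0,"fingers":1},
    {"x":-2,"y":0,"z":4,"rx":0,"ry":0,"rz":0,"fingers":1},
    {"x":-2,"y":0,"z":5,"rx":0,"ry":0,"rz":0,"fingers":1},
    {"x":-2,"y":0,"z":5,"rx":0,"ry":0,"rz":0,"fingers":1},
  ],
)

```text
time_s: 3.88
tool_pos: [0.5861, -0.1509, 0.1002]
tool_rot: [179.9, -0.1, 82.6]
force: [-2.2, 4.1, 8.1]
grip_width: 0.0001
grasp_force: 4.0
```

>>> drive_tool(
  moves=[
    {"x":1,"y":0,"z":1,"rx":0,"ry":0,"rz":0,"fingers":1},
    {"x":1,"y":0,"z":2,"rx":0,"ry":0,"rz":0,"fingers":1},
    {"x":1,"y":0,"z":3,"rx":0,"ry":0,"rz":0,"fingers":1},
    {"x":1,"y":0,"z":3,"rx":0,"ry":0,"rz":0,"fingers":1},
  ],
)

```text
time_s: 4.38
tool_pos: [0.5862, -0.1508, 0.0999]
tool_rot: [179.9, 0.0, 82.5]
force: [-8.4, 4.2, 22.1]
grip_width: 0.0004
grasp_force: 11.2
```

The stop is hard at tip height 81 mm, which is the seated height. Next I lift, move round to the hoop side of the foot and swing the stand.

>>> drive_tool(
  moves=[
    {"x":0,"y":0,"z":-40,"rx":0,"ry":0,"rz":0,"fingers":1},
    {"x":0,"y":0,"z":-75,"rx":0,"ry":0,"rz":0,"fingers":1},
    {"x":-20,"y":-35,"z":-75,"rx":0,"ry":0,"rz":0,"fingers":1},
    {"x":-38,"y":-68,"z":-75,"rx":0,"ry":0,"rz":0,"fingers":1},
    {"x":-38,"y":-68,"z":-45,"rx":0,"ry":0,"rz":0,"fingers":1},
    {"x":-38,"y":-68,"z":-23,"rx":0,"ry":0,"rz":0,"fingers":1},
    {"x":-38,"y":-68,"z":-23,"rx":0,"ry":0,"rz":0,"fingers":1},
  ],
)

```text
time_s: 5.25
tool_pos: [0.5116, -0.1804, 0.1172]
tool_rot: [-179.8, -0.0, 82.5]
force: [-0.4, 0.3, 0.8]
grip_width: 0.0002
grasp_force: 0.0
```

```bash
python3 - <<'E'
from h import *
c=vision.read_camera("scene"); m=proj(c,d2w(np.load("q1.npy"),[[0,60,130]]))[0]; M=np.array([[5,0,250-5*m[0]],[0,5,200-5*m[1]]])
i2=cv2.warpAffine(c["image"][:,:,::-1].copy(),M,(500,400),flags=cv2.INTER_CUBIC)
cw=vision.read_camera("wrist"); iw=cv2.resize(cw["image"][:,:,::-1],(300,225)); iw=cv2.copyMakeBorder(iw,0,175,0,0,cv2.BORDER_CONSTANT)
cv2.imwrite("pics/s3.png",np.hstack([i2,iw])); print(sensors.get_obs()["tool_pos"])
E
```

```text
[ 0.51351054 -0.18055083  0.11950558]
```

View pics/s3.png

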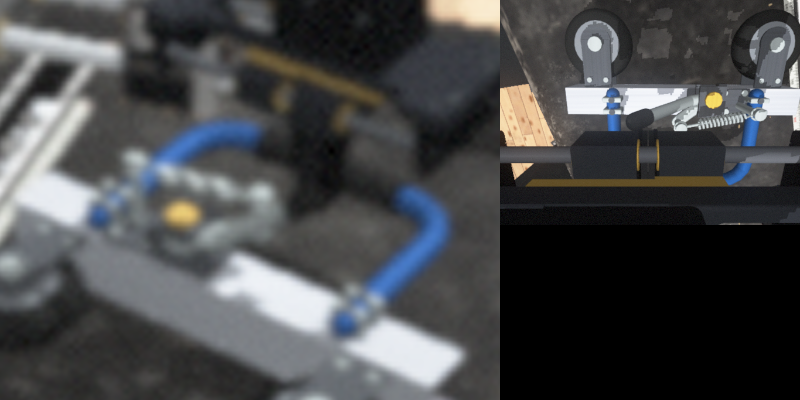

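The scene crop shows the brass head sitting low on the fork at (183,215), so the pin is seated. In the wrist view the closed fingers are beside the foot on the hoop side. Swinging now.

>>> drive_tool(
  moves=[
    {"x":10,"y":-1,"z":0,"rx":0,"ry":0,"rz":0,"fingers":1},
    {"x":18,"y":-3,"z":0,"rx":0,"ry":0,"rz":0,"fingers":1},
    {"x":27,"y":-5,"z":0,"rx":0,"ry":0,"rz":0,"fingers":1},
    {"x":40,"y":-5,"z":0,"rx":0,"ry":0,"rz":0,"fingers":1},
    {"x":52,"y":-4,"z":0,"rx":0,"ry":0,"rz":0,"fingers":1},
    {"x":65,"y":0,"z":0,"rx":0,"ry":0,"rz":0,"fingers":1},
    {"x":76,"y":5,"z":0,"rx":0,"ry":0,"rz":0,"fingers":1},
    {"x":86,"y":13,"z":0,"rx":0,"ry":0,"rz":0,"fingers":1},
    {"x":95,"y":22,"z":0,"rx":0,"ry":0,"rz":0,"fingers":1},
    {"x":102,"y":33,"z":0,"rx":0,"ry":0,"rz":0,"fingers":1},
    {"x":107,"y":45,"z":0,"rx":0,"ry":0,"rz":0,"fingers":1},
    {"x":110,"y":57,"z":0,"rx":0,"ry":0,"rz":0,"fingers":1},
    {"x":110,"y":57,"z":0,"rx":0,"ry":0,"rz":0,"fingers":1},
  ],
)

```text
time_s: 6.98
tool_pos: [0.5849, -0.0786, 0.1191]
tool_rot: [180.0, -0.0, 82.5]
force: [0.7, 0.5, -0.3]
grip_width: 0.0004
grasp_force: 0.0
```

>>> drive_tool(
  moves=[
    {"x":-10,"y":-10,"z":-20,"rx":0,"ry":0,"rz":0,"fingers":1},
    {"x":-30,"y":-30,"z":-60,"rx":0,"ry":0,"rz":0,"fingers":1},
    {"x":-80,"y":-60,"z":-100,"rx":0,"ry":0,"rz":0,"fingers":0},
    {"x":-130,"y":-60,"z":-120,"rx":0,"ry":0,"rz":0.15,"fingers":-1},
    {"x":-180,"y":-60,"z":-120,"rx":0,"ry":0,"rz":0.3,"fingers":-1},
    {"x":-200,"y":-60,"z":-120,"rx":0,"ry":0,"rz":0.45,"fingers":-1},
    {"x":-200,"y":-60,"z":-120,"rx":0,"ry":0,"rz":0.45,"fingers":-1},
  ],
)

```text
time_s: 7.85
tool_pos: [0.4973, -0.2712, 0.239]
tool_rot: [-180.0, 0.0, 56.6]
force: [-0.6, 0.2, -0.5]
grip_width: 0.0427
grasp_force: 0.0
```

```bash
python3 - <<'E'
from h import *
q=np.load("q1.npy")
pts=[[25,59,100],[39,96,21],[105,20,42],[-105,20,42],[50,30,215],[-50,30,215],[147,22,126],[-147,22,126],[-147,22,92]]
out=[]
c=vision.read_camera("wrist"); im=cv2.resize(c["image"][:,:,::-1],(400,300),interpolation=cv2.INTER_CUBIC); 
for u in proj(c,d2w(q,pts)): cv2.circle(im,tuple((u*400/512).astype(int)),4,(255,0,255),1)
c=vision.read_camera("top"); m=proj(c,d2w(q,[[0,60,130]]))[0]; s=4; M=np.array([[s,0,200-s*m[0]],[0,s,150-s*m[1]]])
i2=cv2.warpAffine(c["image"][:,:,::-1].copy(),M,(400,300),flags=cv2.INTER_CUBIC)
for u in proj(c,d2w(q,pts)): cv2.circle(i2,tuple(int(v) for v in M@[*u,1]),3,(255,0,255),1)
cv2.imwrite("pics/s4.png",np.hstack([im,i2])); o=sensors.get_obs(); print(o["time_s"],o["tool_pos"],o["tool_rot"],o["qpos"])
E
```

```text
7.95 [ 0.4985832  -0.26779488  0.23910509] [-1.79956599e+02 -4.11725332e-02  5.69190717e+01] [ 44.8827205    9.43607785 -21.53767196  94.90481975   3.50155898
  76.36794409 -10.29904337]
```

View pics/s4.png

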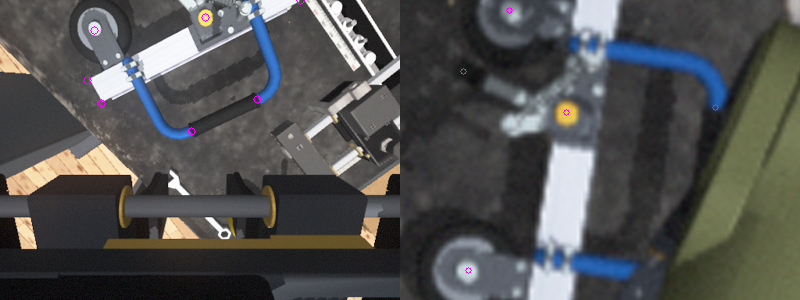

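Both views match the model: the foot is at its stop position (marker at (463,71)), the dolly hasn't moved, and the sleeve ends fall on their markers. Now I go to the grip.

```bash
python3 - <<'E'
from h import *
q=np.load("q1.npy"); g=d2w(q,[0,30,215])[0]; print(g)
to([[*g[:2],.20],[*g[:2],.052]],[-7.44]*2)
o=[]
t1=np.radians(7.15)
for d in [0,3.5,7.15]+list(np.arange(10.5,91,3.5))+[90]:
    t=np.radians(d)
    if t<=t1: Y,z=123*np.cos(t)-52*np.sin(t),123*np.sin(t)+52*np.cos(t)
    else: Y,z=-82.1-12*(t-t1)+203*np.cos(t)-30*np.sin(t),12+203*np.sin(t)+30*np.cos(t)
    o.append((d,round(Y-123),round(-(z-52))))
print(o)
E
```

```text
[ 0.5453611  -0.26564893  0.052     ]
[27.3 38.1 39.1] [-1.000e-03 -0.000e+00  1.123e+00]
[ 27.2  38.2 187.1] [-1.000e-03 -0.000e+00  1.123e+00]
[(0, 0, 0), (3.5, -3, -7), (7.15, -7, -15), (np.float64(10.5), -12, -26), (np.float64(14.0), -17, -38), (np.float64(17.5), -23, -50), (np.float64(21.0), -29, -61), (np.float64(24.5), -36, -71), (np.float64(28.0), -44, -82), (np.float64(31.5), -53, -92), (np.float64(35.0), -62, -101), (np.float64(38.5), -71, -110), (np.float64(42.0), -82, -118), (np.float64(45.5), -92, -126), (np.float64(49.0), -103, -133), (np.float64(52.5), -115, -139), (np.float64(56.0), -127, -145), (np.float64(59.5), -139, -150), (np.float64(63.0), -151, -154), (np.float64(66.5), -164, -158), (np.float64(70.0), -177, -161), (np.float64(73.5), -190, -163), (np.float64(77.0), -203, -165), (np.float64(80.5), -217, -165), (np.float64(84.0), -230, -165), (np.float64(87.5), -243, -164), (90, -252, -163)]
```

>>> drive_tool(
  moves=[
    {"x":5,"y":8,"z":5,"rx":0,"ry":0,"rz":0.18,"fingers":-1},
    {"x":10,"y":15,"z":10,"rx":0,"ry":0,"rz":0.36,"fingers":-1},
    {"x":16,"y":23,"z":20,"rx":0,"ry":0,"rz":0.54,"fingers":-1},
    {"x":22,"y":30,"z":30,"rx":0,"ry":0,"rz":0.72,"fingers":-1},
    {"x":27,"y":38,"z":39,"rx":0,"ry":0,"rz":0.9,"fingers":-1},
    {"x":27,"y":38,"z":60,"rx":0,"ry":0,"rz":1.08,"fingers":-1},
    {"x":27,"y":38,"z":90,"rx":0,"ry":0,"rz":1.12,"fingers":-1},
    {"x":27,"y":38,"z":125,"rx":0,"ry":0,"rz":1.12,"fingers":-1},
    {"x":27,"y":38,"z":155,"rx":0,"ry":0,"rz":1.12,"fingers":-1},
    {"x":27,"y":38,"z":178,"rx":0,"ry":0,"rz":1.12,"fingers":-1},
    {"x":27,"y":38,"z":187,"rx":0,"ry":0,"rz":1.12,"fingers":-1},
    {"x":27,"y":38,"z":187,"rx":0,"ry":0,"rz":1.12,"fingers":-1},
    {"x":27,"y":38,"z":187,"rx":0,"ry":0,"rz":1.12,"fingers":1},
    {"x":27,"y":38,"z":187,"rx":0,"ry":0,"rz":1.12,"fingers":1},
    {"x":27,"y":38,"z":187,"rx":0,"ry":0,"rz":1.12,"fingers":1},
    {"x":27,"y":38,"z":187,"rx":0,"ry":0,"rz":1.12,"fingers":1},
    {"x":27,"y":38,"z":187,"rx":0,"ry":0,"rz":1.12,"fingers":1},
    {"x":27,"y":38,"z":187,"rx":0,"ry":0,"rz":1.12,"fingers":1},
  ],
  force=10,
)

```text
time_s: 10.2
tool_pos: [0.545, -0.2675, 0.0522]
tool_rot: [180.0, 0.0, -7.5]
force: [0.0, 0.3, -0.2]
grip_width: 0.0352
grasp_force: 0.0
```

Fingers are still closing.

>>> drive_tool(
  moves=[
    {"x":0,"y":0,"z":0,"rx":0,"ry":0,"rz":0,"fingers":1},
    {"x":0,"y":0,"z":0,"rx":0,"ry":0,"rz":0,"fingers":1},
    {"x":0,"y":0,"z":0,"rx":0,"ry":0,"rz":0,"fingers":1},
    {"x":0,"y":0,"z":0,"rx":0,"ry":0,"rz":0,"fingers":1},
  ],
)

```text
time_s: 10.7
tool_pos: [0.5452, -0.2658, 0.0519]
tool_rot: [-179.9, 0.0, -7.4]
force: [1.7, 6.3, -0.6]
grip_width: 0.0199
grasp_force: 10.0
```

Gripped at 19.9 mm. First half of the raise.

>>> drive_tool(
  moves=[
    {"x":0,"y":-3,"z":-7,"rx":0,"ry":0,"rz":0,"fingers":1},
    {"x":0,"y":-7,"z":-15,"rx":0,"ry":0,"rz":0,"fingers":1},
    {"x":0,"y":-12,"z":-26,"rx":0,"ry":0,"rz":0,"fingers":1},
    {"x":0,"y":-17,"z":-38,"rx":0,"ry":0,"rz":0,"fingers":1},
    {"x":0,"y":-23,"z":-50,"rx":0,"ry":0,"rz":0,"fingers":1},
    {"x":0,"y":-29,"z":-61,"rx":0,"ry":0,"rz":0,"fingers":1},
    {"x":0,"y":-36,"z":-71,"rx":0,"ry":0,"rz":0,"fingers":1},
    {"x":0,"y":-44,"z":-82,"rx":0,"ry":0,"rz":0,"fingers":1},
    {"x":0,"y":-53,"z":-92,"rx":0,"ry":0,"rz":0,"fingers":1},
    {"x":0,"y":-62,"z":-101,"rx":0,"ry":0,"rz":0,"fingers":1},
    {"x":0,"y":-71,"z":-110,"rx":0,"ry":0,"rz":0,"fingers":1},
    {"x":0,"y":-82,"z":-118,"rx":0,"ry":0,"rz":0,"fingers":1},
    {"x":0,"y":-92,"z":-126,"rx":0,"ry":0,"rz":0,"fingers":1},
    {"x":0,"y":-92,"z":-126,"rx":0,"ry":0,"rz":0,"fingers":1},
  ],
)

```text
time_s: 12.45
tool_pos: [0.5588, -0.1779, 0.1819]
tool_rot: [179.8, -0.3, -7.5]
force: [-0.5, -7.1, 4.4]
grip_width: 0.0192
grasp_force: 10.0
```

```bash
python3 - <<'E'
from h import *
c=vision.read_camera("scene"); m=proj(c,[[.56,-.1,.1]])[0]; s=4; M=np.array([[s,0,200-s*m[0]],[0,s,200-s*m[1]]])
a=cv2.warpAffine(c["image"][:,:,::-1].copy(),M,(400,400),flags=cv2.INTER_CUBIC)
c=vision.read_camera("top"); m=proj(c,[[.56,-.1,.1]])[0]; M=np.array([[s,0,200-s*m[0]],[0,s,200-s*m[1]]])
b=cv2.warpAffine(c["image"][:,:,::-1].copy(),M,(400,400),flags=cv2.INTER_CUBIC)
cv2.imwrite("pics/r1.png",np.hstack([a,b])); o=sensors.get_obs(); print(o["force"],o["wrist_torque"],o["tool_pos"],o["grasp_force"])
E
```

```text
[-0.69869529 -6.894898    4.521561  ] [-1.38209193  0.17897676 -0.085914  ] [ 0.55845076 -0.17866557  0.18136428] 9.995369464159012
```

View pics/r1.png

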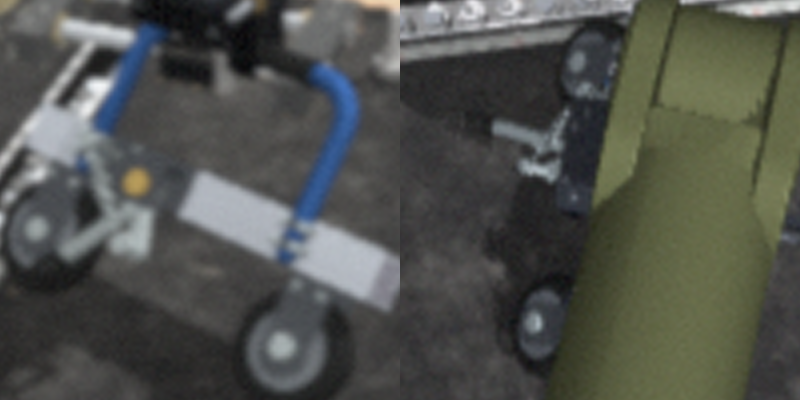

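The dolly is about halfway up, with the wheels on the worktop and the stand at its stop. Light force says the tool runs about 3 mm low, so I allow for that in the second half.

>>> drive_tool(
  moves=[
    {"x":0,"y":-11,"z":-10,"rx":0,"ry":0,"rz":0,"fingers":1},
    {"x":0,"y":-23,"z":-16,"rx":0,"ry":0,"rz":0,"fingers":1},
    {"x":0,"y":-35,"z":-22,"rx":0,"ry":0,"rz":0,"fingers":1},
    {"x":0,"y":-47,"z":-27,"rx":0,"ry":0,"rz":0,"fingers":1},
    {"x":0,"y":-59,"z":-31,"rx":0,"ry":0,"rz":0,"fingers":1},
    {"x":0,"y":-72,"z":-34,"rx":0,"ry":0,"rz":0,"fingers":1},
    {"x":0,"y":-85,"z":-37,"rx":0,"ry":0,"rz":0,"fingers":1},
    {"x":0,"y":-98,"z":-39,"rx":0,"ry":0,"rz":0,"fingers":1},
    {"x":0,"y":-111,"z":-40,"rx":0,"ry":0,"rz":0,"fingers":1},
    {"x":0,"y":-125,"z":-40,"rx":0,"ry":0,"rz":0,"fingers":1},
    {"x":0,"y":-138,"z":-40,"rx":0,"ry":0,"rz":0,"fingers":1},
    {"x":0,"y":-151,"z":-38,"rx":0,"ry":0,"rz":0,"fingers":1},
    {"x":0,"y":-160,"z":-37,"rx":0,"ry":0,"rz":0,"fingers":1},
    {"x":0,"y":-160,"z":-37,"rx":0,"ry":0,"rz":0,"fingers":1},
    {"x":0,"y":-160,"z":-37,"rx":0,"ry":0,"rz":0,"fingers":1},
  ],
)

```text
time_s: 14.42
tool_pos: [0.5781, -0.0149, 0.2162]
tool_rot: [-179.8, -0.1, -7.3]
force: [0.8, 2.8, 6.9]
grip_width: 0.0197
grasp_force: 10.0
```

```bash
cat > up.py <<'E'
from h import *
import sys
o=sensors.get_obs(); p=o["tool_pos"]; print(o["force"],p,o["tool_rot"][2],o["grasp_force"],o["time_s"])
y=np.radians(o["tool_rot"][2]); c_,s_=np.cos(y),np.sin(y)
# upright hypothesis: grip at TCP (x offset 0), dolly x=(c,s), y=(-s,c)
def W(P):
    P=np.atleast_2d(P)/1e3-[0,.030,.215]; return np.c_[p[0]+P[:,0]*c_-P[:,1]*s_,p[1]+P[:,0]*s_+P[:,1]*c_,.215+P[:,2]]
pts=[[105,14,42],[-105,14,42],[25,59,100],[39,96,21],[147,22,92],[-147,22,92],[147,22,126],[-147,22,126],[-105,-12,12]]
out=[]
for n,s in (("scene",4.5),("top",4.5)):
    c=vision.read_camera(n); m=proj(c,[[.58,0,.08]])[0]; M=np.array([[s,0,200-s*m[0]],[0,s,250-s*m[1]]])
    a=cv2.warpAffine(c["image"][:,:,::-1].copy(),M,(400,500),flags=cv2.INTER_CUBIC)
    for u in proj(c,W(pts)): cv2.circle(a,tuple(int(v) for v in M@[*u,1]),3,(255,0,255),1)
    out.append(a)
cv2.imwrite(sys.argv[1],np.hstack(out))
E
python3 up.py pics/u1.png
```

```text
[0.76631149 2.80902215 6.90486718] [ 0.57813342 -0.01487378  0.2162472 ] -7.343058871491035 9.993182569742203 14.425
```

View pics/u1.png

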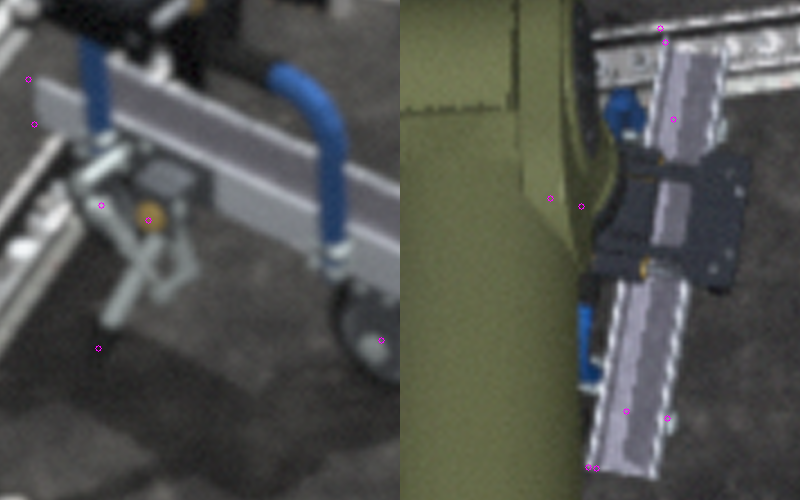

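The upright-hypothesis markers land on the pin at (149,219), the foot at (98,340) and the channel corner at (588,468). The hub is off by about 5 mm, which is the hub offset already seen in the first fit. The tilt is therefore about 1° or less, with a light 7 N downward press on the wheels. I let it settle and hand in.

>>> drive_tool(
  moves=[
    {"x":0,"y":0,"z":-1,"rx":0,"ry":0,"rz":0,"fingers":1},
    {"x":0,"y":0,"z":-1,"rx":0,"ry":0,"rz":0,"fingers":1},
    {"x":0,"y":0,"z":-1,"rx":0,"ry":0,"rz":0,"fingers":1},
    {"x":0,"y":0,"z":-1,"rx":0,"ry":0,"rz":0,"fingers":1},
    {"x":0,"y":0,"z":-1,"rx":0,"ry":0,"rz":0,"fingers":1},
    {"x":0,"y":0,"z":-1,"rx":0,"ry":0,"rz":0,"fingers":1},
  ],
)

```text
time_s: 15.28
tool_pos: [0.5777, -0.0168, 0.2165]
tool_rot: [-179.9, 0.0, -7.4]
force: [-0.3, 2.2, 5.6]
grip_width: 0.0198
grasp_force: 10.0
```

```bash
python3 - <<'E'
from h import *
from cell import workorder
o=sensors.get_obs(); print(o["force"],o["tool_pos"],o["grasp_force"])
c=vision.read_camera("scene"); p=o["tool_pos"]; y=np.radians(-7.43); c_,s_=np.cos(y),np.sin(y)
im=c["image"].astype(int); r=proj(c,[[p[0]+.025*c_-.029*s_,p[1]+.025*s_+.029*c_,.1]])[0]; 
m=(im[...,0]-im[...,2]>60); Y,X=np.mgrid[:384,:512]; m&=np.hypot(X-r[0],Y-r[1])<12; print("pin pred",r,"seen",X[m].mean(),Y[m].mean(),m.sum())
print(workorder.sign_off())
E
```

```text
[-0.32881897  2.15406672  5.62793223] [ 0.57772092 -0.01675076  0.21648356] 9.989366680383682
pin pred [219.4799194  224.29537281] seen 219.88888888888889 223.33333333333334 9
the job is handed in; nothing more can be done
None
```

I handed the job in at about 15 s with the pin seated, the stand down at its stop, and the dolly upright on both wheels and still held by its grip at 10 N; sign-off returned no verdict, and my last camera check put the tilt at about 1° or less.

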